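# Pop the fuse hatch on the bench power board

## Task

The bench has lost power, so open the narrow fuse box on the plywood board for inspection: with the fingertips press down once on the ribbed front edge of its lid until the push-push catch lets go, then get out of the way so the lid springs up and stays fully open. Press without forcing it, do not push the risen lid back down, do not press or open the wide socket box's lid, and leave the things lying around the board where they are.

Things in the scene. Friction and masses are not known exactly. Their poses are not given: they have to be found in the camera images.
- board: plywood mounting board fixed to the bench, 190 (its x) x 360 (its y) x 12 mm; origin at the centre of its underside, on the bench top; its place and yaw change
- fuse_box: the NARROW grey plastic box, 120 (its x) x 70 (its y) mm, fixed on the board; its rim is 54 mm above its base. Origin: centre of its base, 12 mm above the bench. Its x axis points from the free, ribbed edge of its lid to the hinged edge; z up. It stands at the left or the right end of the board, either way
- fuse_press (a point): the pressing point: on the upper face of the fuse box's lid, in the middle of three low ribs (36 mm long, under 1 mm high), 17 mm in from the free edge, on the lid's centre line; with the lid shut it is 83 mm above the bench, 40 mm from the box centre along the box's -x. It moves with the lid
- fuse_hatch (a joint): opening angle (rad) of the fuse box's lid: 0 shut and level, 1.2 fully up, negative when pressed in. Push-push catch: pressed past -0.055 (5.5 mm at fuse_press, 4 to 5 N) it lets go; bottom stop -0.08 (8 mm). As the finger withdraws, a damped spring lifts it to 1.2 in about 1 s, pushing with 3 to 4 N. Under 4 mm it stays latched; pushing the open lid fully down latches it again
- socket_box: the WIDE grey plastic box, 120 x 110 mm, same make and height, at the other end of the board (centres about 170 mm apart); origin and axes as for the fuse box. Its lid must not be pressed or opened
- socket_hatch (a joint): lid of the socket box (116 x 118 mm), same push-push catch; 0 = shut; negative when pressed, positive when open. To be left shut
- sanding_block: loose wooden sanding block with a cork sole, 100 x 55 x 30 mm, lying beside the board; origin at the centre of its underside. Leave alone
- glue_jar: loose closed amber glass jar with a steel cap, 56 mm diameter, 75 mm tall, standing beside the board; origin at the centre of its underside. Leave alone
- offcut: loose strip of pale wood, 30 x 160 x 22 mm, lying between the robot and the board; origin at the centre of its underside. Leave alone
- fuse_hinge (a point): middle of the hinge axis of the fuse box's lid, at the box's far (+x) top edge, 80 mm above the bench, 100 mm from fuse_press. The lid is grey plastic, 116 mm long from here towards the box's -x, 78 mm wide, 6 mm thick with a 12 mm skirt; it swings up about the box's y axis

How it is judged:
On the way, in this order (a step that is already met when the one before it is completed fails the run):
1. the fuse box's lid is pressed in past its catch by the fingers (value of joint fuse_hatch below -0.045 rad and contact force between the fingers and fuse_box above 0.5 N), for 0.02 s.
2. the lid has popped up (value of joint fuse_hatch above 0.9 rad), for 0.2 s.
At the end, for the whole second after the job is handed in: the fuse box's lid stands open above 1.1 rad, at rest (under 0.1 rad/s), the socket box's lid is shut (-0.03 to 0.04 rad), and the block, jar and offcut are within 15 mm of where they were (value of joint fuse_hatch above 1.1 rad and velocity of joint fuse_hatch between -0.1 and 0.1 rad/s and value of joint socket_hatch between -0.03 and 0.04 rad and distance of each of sanding_block, glue_jar, offcut from where it was at the start of the episode below 0.015 m); the robot touches nothing.
It fails at once if the risen fuse lid is pushed back down (it must be pressed only once) (value of joint fuse_hatch above 0.3 rad and velocity of joint fuse_hatch below -0.4 rad/s).
It fails at once if the fuse box is forced: more than 40 N from the fingers (contact force between the fingers and fuse_box above 40 N).
It fails at once if the socket box's lid is pressed or opened (value of joint socket_hatch below -0.03 rad or value of joint socket_hatch above 0.06 rad).
It fails at once if the sanding block, jar or offcut is moved, lifted or carried (distance of any of sanding_block, glue_jar, offcut from where it was at the start of the episode above 0.015 m).
It also fails if it takes over 32 s, if anything falls off the work surface, if the arm or the gripper's body presses on something with over 40 N, if the wrist force passes 120 N, or if a joint passes its speed limit or range.

## Robot

A 6-joint arm with a two-finger parallel gripper is mounted at the origin on the work surface. World frame = base frame: x ahead of the robot, y to its left, z up, the work surface at z = 0. Lengths are in m, angles in rad, forces in N, time in s.
With the tool pointing down it reaches from about 0.3 to 0.775 m from the base axis. Payload 14.6 kg.
Tool frame: the origin (TCP) lies midway between the tips of the shut fingers; the grasp point (between the pads) lies 19 mm behind it (ctrl.grasp_offset is the distance from the TCP to the grasp point, in m); y points along the fingers, z is the direction in which the jaws open and shut, and the axes are right-handed (so a half turn about y gives the same grasp; the last joint's range is limited). The gripper opens to 94 mm and grips with 3 to 60 N. Pads are 16 mm wide; open, the fingers measure 119 mm over their backs; the gripper's body (75 mm by 177 mm) begins 78 mm behind the grasp point.
Start: joints at [-1.175, 0.3, 1.521, -0, 1.321, -0.067], TCP at [0.246, -0.492, 0.205] pointing down, gripper open.
Joint ranges: [-3.03, 3.03], [-0.79, 2.21], [0.23, 2.52], [-1.04, 4.18], [0, 3.07], [-2.55, 2.55]. Speed limits (rad/s): [2.22, 2.22, 2.57, 3.14, 3.14, 3.14].

## Interface

Orientations are given as a unit quaternion [x, y, z, w].
In Python, from station import ctrl gives the robot as it stands. The module is installed in compiled form; this text tells all that it offers.
- The arm moves only by the shell command python3 -m pendant 'ROWS' [FORCE]. ROWS is JSON, a list of rows, each a list of 3 entries, a list of its own where there are three numbers: the shift along the tool's x, y, z in m, then the turn, a rotation vector about the tool's x, y, z in rad, then the closure, from 0 (fully open) to 1 (shut). In form: [[[x, y, z], [rx, ry, rz], hand], ...]. A call has 1 to 12 rows; each row shifts and turns the commanded pose from where the row before left it, along the tool's axes as they then stand; what a row does not reach is not made up. A row lasts 1/12 s, in which the tool goes at most 41.7 mm and 7.16 degrees, less where a joint would pass 70% of its speed; a pose out of reach is approached as far as the arm can. A call with a gripper value outside its range is refused whole. The fingers move at their own pace and stop on an object; FORCE is the grip in N (left out, the last holds). Time passes only in rows, so rows that do not move let the fingers close. It gives the time, the measured TCP pose, the force and the opening at its end, in the units of the state.
- ctrl.observe(): the state, without advancing time (a new reading comes with each control period).
- ctrl.read_camera(name): name is "side" or "top" or "wrist"; returns a dict with "frame" (480x640x3 uint8, blue, green, red), "camera_matrix" (3x3 intrinsics, pixels), "world_to_cam" (4x4, takes a point from world to camera coordinates); the wrist camera has in their place "T_tool_cam" (4x4, takes a point from camera to tool coordinates, whose origin is the TCP and whose axes are the tool frame's). Camera axes: x right, y down, z forward; pixel columns grow to the right and rows downward; lengths in m; the calibration is good to about 2 mm. A picture is of the moment at which its call begins: read the wrist's pose just before it. There is no depth.
- ctrl.close_job(): hands the job in, once; it reports no verdict.
The state is a dict: "t": time; "q": joint angles; "qvel": joint speeds; "tau": joint torques, N m; "eef_pos": TCP position; "tool_rot": TCP orientation; "contact_force": force on the tool from outside, world axes, zero at the start; "ft_torque": the same for the moment, N m; "width": finger opening in m.
Only numpy, scipy, OpenCV 4.12 (cv2) and the standard library are available. Lean on these libraries where they do the work, as an engineer would, in place of code of your own. Each camera call takes 0.05 s, during which the arm holds its last target.

## Working session

There is one attempt and no reset: what is moved stays moved. The work goes in short steps, Python scripts to look and compute and a shell command to move; the robot and the scene stay as the last step left them, time stands still between calls to the robot, and variables do not carry over. Pictures are saved under pics/ and viewed, and the job is handed in when it is done.

```bash
mkdir -p pics
python3 - <<'E'
from station import ctrl
import cv2,numpy as np
s=ctrl.observe()
for k in s: print(k,np.round(s[k],4))
for n in("top","side"):
    c=ctrl.read_camera(n); cv2.imwrite(f"pics/{n}0.png",c["frame"]); print(n,c["camera_matrix"].tolist(),np.round(c["world_to_cam"],4).tolist())
E
```

```text
t 0.0
q [-1.1746  0.3005  1.5216 -0.      1.3207 -0.0666]
qvel [ 0.     -0.0004  0.0004 -0.      0.0005  0.0037]
tau [-4.00000e-04 -5.31800e+01 -3.52736e+01  7.07000e-02  2.44000e-02
 -1.00000e-04]
eef_pos [ 0.2454 -0.4919  0.2049]
tool_rot [-0.1622  0.6887 -0.6878  0.1621]
contact_force [-0.7528 -0.2322  0.1121]
ft_torque [ 0.0377  0.0153 -0.0211]
width 0.094
top [[565.8806158342801, 0.0, 314.6558805476031], [0.0, 565.8806158342801, 241.50093585728877], [0.0, 0.0, 1.0]] [[-0.0077, -1.0, 0.0016, 0.0634], [-0.9966, 0.0075, -0.0821, 0.5601], [0.0821, -0.0022, -0.9966, 1.2962], [0.0, 0.0, 0.0, 1.0]]
side [[469.6018478958025, 0.0, 317.14870619507803], [0.0, 469.6018478958025, 243.38744009228967], [0.0, 0.0, 1.0]] [[-0.9932, -0.1163, 0.0035, 0.5612], [-0.0719, 0.59, -0.8042, 0.09], [0.0915, -0.799, -0.5944, 1.0315], [0.0, 0.0, 0.0, 1.0]]
```

View pics/top0.png

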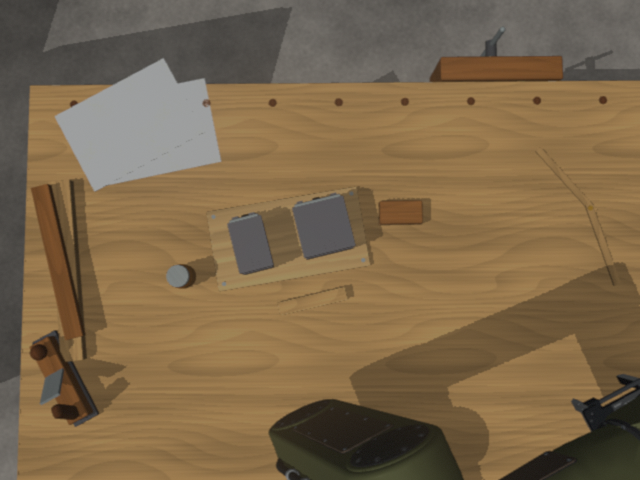

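View pics/side0.png

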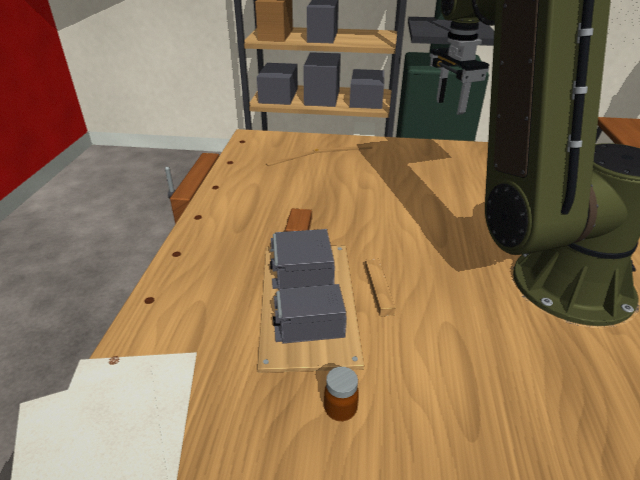

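The top view shows the narrow box at about (250,243), the wide box at (324,226), the jar at (180,276), the block at (401,212) and the offcut at (315,299). I'll zoom in to see which way the lid faces.

Run:
```python
import cv2
a=cv2.imread("pics/top0.png")[190:300,200:380]; cv2.imwrite("pics/topz.png",cv2.resize(a,(800,489),interpolation=cv2.INTER_CUBIC))
a=cv2.imread("pics/side0.png")[220:380,240:400]; cv2.imwrite("pics/sidez.png",cv2.resize(a,(600,600),interpolation=cv2.INTER_CUBIC))
```

```text
(no output)
```

View pics/topz.png

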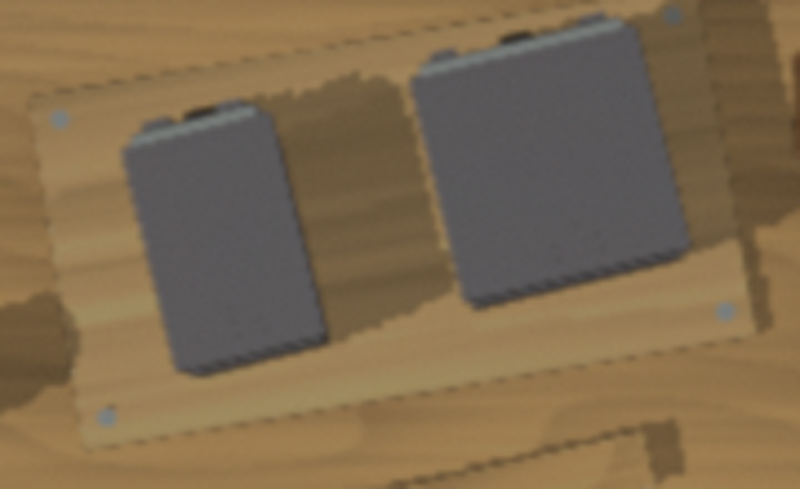

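View pics/sidez.png

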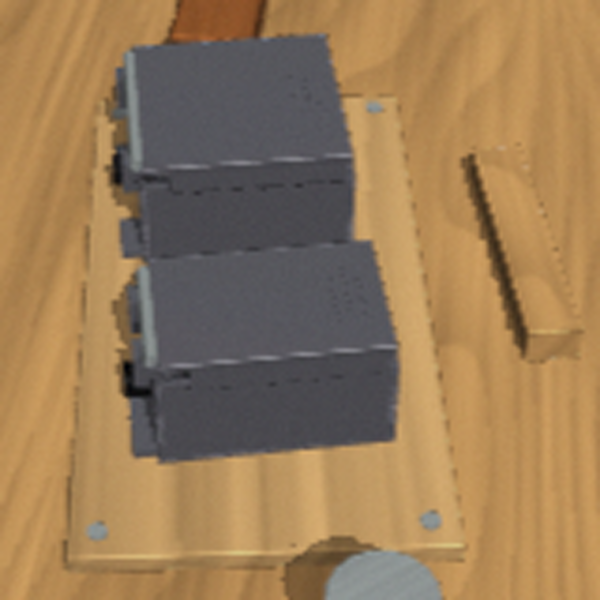

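```bash
cat > h.py <<'E'
import numpy as np
from station import ctrl
def ray(c,u,v,z):
    K=np.array(c["camera_matrix"]);T=np.array(c["world_to_cam"]);R=T[:3,:3]
    o=-R.T@T[:3,3];d=R.T@np.linalg.solve(K,[u,v,1]);return o+d*(z-o[2])/d[2]
E
python3 - <<'E'
from h import *
t=ctrl.read_camera("top");s=ctrl.read_camera("side")
k=180/800
P=[ray(t,200+x*k-.4,190+y*110/489-.4,.083) for x,y in[(125,150),(268,118),(327,336),(181,368),(250,320)]]
k=160/600
Q=[ray(s,240+x*k-.4,220+y*k-.4,.083) for x,y in[(157,363),(145,265),(371,243),(396,346),(350,293)]]
for n,X in(("top",P),("side",Q)):
    X=np.array(X);print(n,X.round(4).tolist(),"center",X[:4].mean(0).round(4))
P=np.array(P)[:,:2];Q=np.array(Q)[:,:2]
for X,(hl,hr,fr,fl) in((P,(0,1,2,3)),(Q,(0,1,2,3))):
    ax=(X[hl]+X[hr]-X[fr]-X[fl])/2;L=np.linalg.norm(ax);ax/=L
    w=np.linalg.norm(X[hl]-X[hr]),np.linalg.norm(X[fl]-X[fr])
    fe=(X[fl]+X[fr])/2
    print("L",L,"W",w,"yaw",np.degrees(np.arctan2(ax[1],ax[0])),"press",fe+.017*ax)
o=ctrl.observe()
from scipy.spatial.transform import Rotation as R
print(R.from_quat(o["tool_rot"]).as_matrix().round(3))
E
```

```text
top [[0.5977, 0.2528, 0.083], [0.6133, 0.181, 0.083], [0.5036, 0.1516, 0.083], [0.4882, 0.2244, 0.083], [0.5119, 0.19, 0.083]] center [0.5507 0.2024 0.083 ]
side [[0.5994, 0.2535, 0.083], [0.6176, 0.1864, 0.083], [0.5056, 0.156, 0.083], [0.4877, 0.2286, 0.083], [0.5129, 0.1945, 0.083]] center [0.5526 0.2061 0.083 ]
L 0.11334649545398352 W (np.float64(0.0734228745563165), np.float64(0.0743692326836341)) yaw 14.794926566490513 press [0.51237595 0.19231631]
L 0.11524169196004166 W (np.float64(0.069553896116271), np.float64(0.07482676751493009)) yaw 13.88381386352112 press [0.51316324 0.1963898 ]
[[-0.895 -0.     0.446]
 [-0.446  0.001 -0.895]
 [-0.    -1.    -0.001]]
```

Both cameras put the press point near (0.512, 0.194) with the box yawed about 14.4°, and the lid size comes out right. I'll set the jaw axis along box y, close the fingers and travel high.

```bash
python3 -m pendant '[[[0,0,0],[0,0.07,0],1],[[0,0,0],[0,0.07,0],1],[[0,0,0],[0,0.07,0],1],[[-0.02,0,-0.03],[0,0,0],1],[[-0.02,0,-0.03],[0,0,0],1],[[-0.02,0,-0.03],[0,0,0],1],[[-0.02,0,-0.03],[0,0,0],1],[[-0.02,0,-0.03],[0,0,0],1],[[-0.02,0,-0.03],[0,0,0],1],[[-0.02,0,-0.03],[0,0,0],1],[[-0.02,0,-0.03],[0,0,0],1]]' 10
python3 -m pendant '[[[-0.02,0,-0.03],[0,0,0],1],[[-0.02,0,-0.03],[0,0,0],1],[[-0.02,0,-0.03],[0,0,0],1],[[-0.02,0,-0.03],[0,0,0],1],[[-0.02,0,-0.03],[0,0,0],1],[[-0.02,0,-0.03],[0,0,0],1],[[-0.02,0,-0.03],[0,0,0],1],[[-0.02,0,-0.03],[0,0,0],1],[[0,0,0],[0,0,0],1]]'
cat > d.py <<'E'
from h import *
from scipy.spatial.transform import Rotation as R
import sys
o=ctrl.observe();M=R.from_quat(o["tool_rot"]).as_matrix()
g=np.array([float(a) for a in sys.argv[1:4]])
print("t",o["t"],"tcp",np.round(o["eef_pos"],4),"q",np.round(o["q"],2),"\n",M.round(3),"\ntool shift",(M.T@(g-o["eef_pos"])).round(4),"F",np.round(o["contact_force"],2),"w",o["width"])
E
python3 d.py 0.512 0.194 0.15
```

```text
t: 1.12
eef_pos: [0.3405, -0.2181, 0.2055]
tool_rot: [0.089, -0.701, 0.702, -0.089]
contact_force: [0.7, 0.2, -0.2]
width: 0.0242
t: 1.87
eef_pos: [0.4361, 0.057, 0.2053]
tool_rot: [-0.091, 0.702, -0.701, 0.091]
contact_force: [0.5, -0.7, 0.4]
width: 0.0006
t 1.8667 tcp [0.4361 0.057  0.2053] q [0.05 0.05 1.81 0.   1.28 1.36] 
 [[-0.967 -0.     0.254]
 [-0.254  0.001 -0.967]
 [-0.    -1.    -0.001]] 
tool shift [-0.1082  0.0554 -0.1132] F [ 0.52 -0.72  0.42] w 0.0005555253502746916
```

```bash
python3 -m pendant '[[[-0.022,0.008,-0.0225],[0,0,0],1],[[-0.022,0.008,-0.0225],[0,0,0],1],[[-0.022,0.008,-0.0225],[0,0,0],1],[[-0.022,0.008,-0.0225],[0,0,0],1],[[-0.02,0.008,-0.0225],[0,0,0],1],[[0,0,0],[0,0,0],1],[[0,0,0],[0,0,0],1],[[0,0,0],[0,0,0],1]]'
python3 d.py 0.512 0.194 0.093
python3 - <<'E'
from h import *
import cv2
for n in("top","side","wrist"):
    c=ctrl.read_camera(n);f=c["frame"]
    if n=="side":f=cv2.resize(f[100:380,200:480],(600,600))
    if n=="top":f=cv2.resize(f[150:300,180:380],(800,600))
    cv2.imwrite(f"pics/{n}1.png",f)
c=ctrl.read_camera("wrist");np.savez("w.npz",K=c["camera_matrix"],T=c["T_tool_cam"])
E
```

```text
t: 2.53
eef_pos: [0.5115, 0.1879, 0.1654]
tool_rot: [0.089, -0.701, 0.702, -0.089]
contact_force: [0.4, -0.3, 0.6]
width: 0.0004
t 2.5333 tcp [0.5115 0.1879 0.1654] q [ 0.28  0.32  1.58 -0.    1.23  1.6 ] 
 [[-0.968 -0.     0.25 ]
 [-0.25  -0.    -0.968]
 [ 0.001 -1.     0.   ]] 
tool shift [-0.002   0.0724 -0.0058] F [ 0.36 -0.29  0.56] w 0.00044314534692039
```

View pics/wrist1.png

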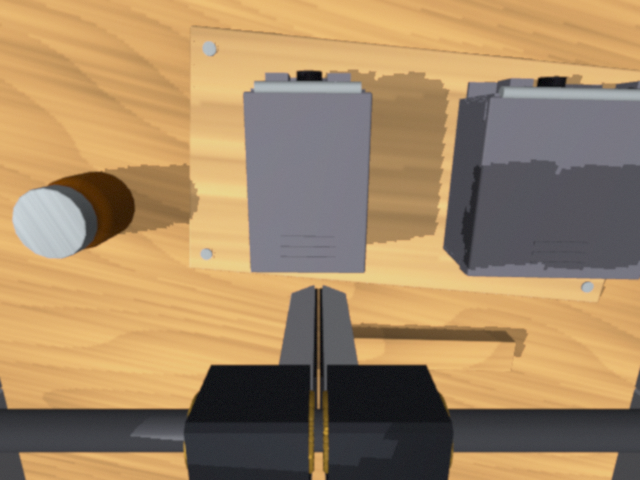

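View pics/side1.png

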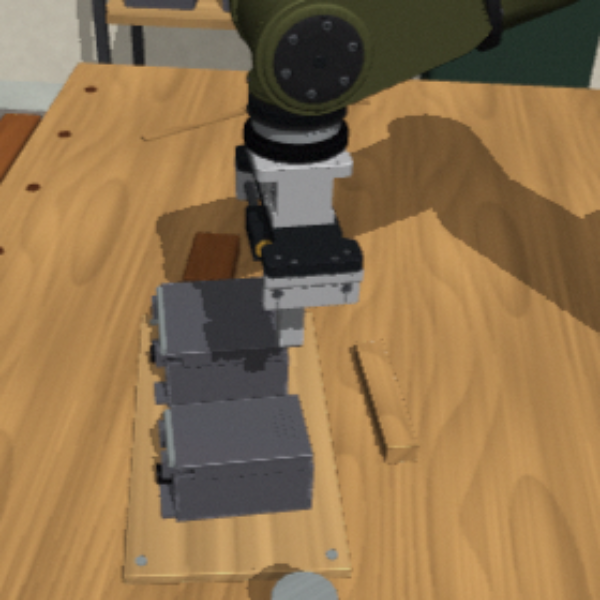

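The wrist image shows the middle rib at about (307,247) and the lid corners at (246,93), (371,93), (366,271) and (251,271). I'll cross-check these and see where the camera sits.

Run:
```python
from h import *
from scipy.spatial.transform import Rotation as R
w=np.load("w.npz");o=ctrl.observe();M=R.from_quat(o["tool_rot"]).as_matrix()
print("cam in tool",w["T"][:3,3].round(3), "axis",w["T"][:3,2].round(2))
org=M@w["T"][:3,3]+o["eef_pos"]
for u,v in[(307.5,247),(246,93),(371,93),(366,271),(251,271)]:
    d=M@w["T"][:3,:3]@np.linalg.solve(w["K"],[u,v,1]);print((org+d*(.083-org[2])/d[2]).round(4))
```

```text
cam in tool [-0.083 -0.18   0.   ] axis [ 0.28  0.96 -0.  ]
[0.512  0.1953 0.083 ]
[0.5966 0.2546 0.083 ]
[0.6154 0.1819 0.083 ]
[0.5054 0.1527 0.083 ]
[0.4859 0.2284 0.083 ]
```

All three cameras agree: rib at (0.512, 0.195) and yaw 14.4°. I'll descend to just above it.

```bash
python3 -m pendant '[[[-0.001,0.015,-0.0035],[0,0,0],1],[[-0.001,0.015,-0.0035],[0,0,0],1],[[0,0.015,0],[0,0,0],1],[[0,0.015,0],[0,0,0],1],[[0,0.01,0],[0,0,0],1],[[0,0,0],[0,0,0],1],[[0,0,0],[0,0,0],1],[[0,0,0],[0,0,0],1]]'
python3 d.py 0.512 0.195 0.083
python3 - <<'E'
from h import *
import cv2
cv2.imwrite("pics/wrist2.png",ctrl.read_camera("wrist")["frame"])
cv2.imwrite("pics/side2.png",cv2.resize(ctrl.read_camera("side")["frame"][180:380,220:420],(600,600)))
E
```

```text
t: 3.4
eef_pos: [0.5124, 0.1958, 0.0965]
tool_rot: [-0.089, 0.702, -0.701, 0.09]
contact_force: [-1.0, -0.0, -0.9]
width: 0.0006
t 3.4 tcp [0.5124 0.1958 0.0965] q [0.3  0.41 1.64 0.   1.09 1.62] 
 [[-0.968  0.001  0.25 ]
 [-0.25   0.    -0.968]
 [-0.001 -1.    -0.   ]] 
tool shift [0.0006 0.0135 0.0007] F [-0.96 -0.02 -0.88] w 0.0006133334462038807
```

View pics/wrist2.png

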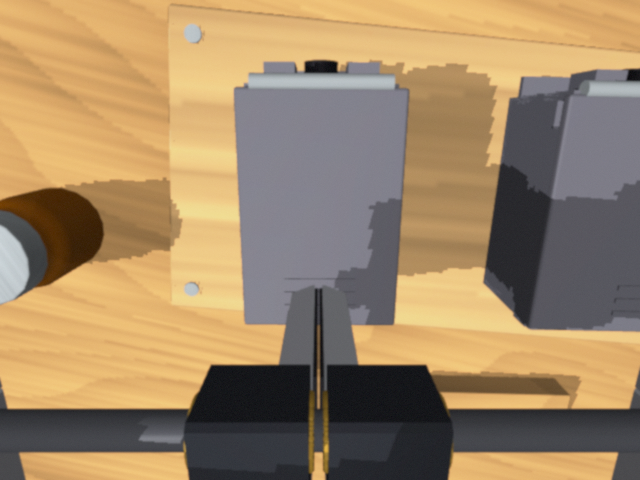

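View pics/side2.png

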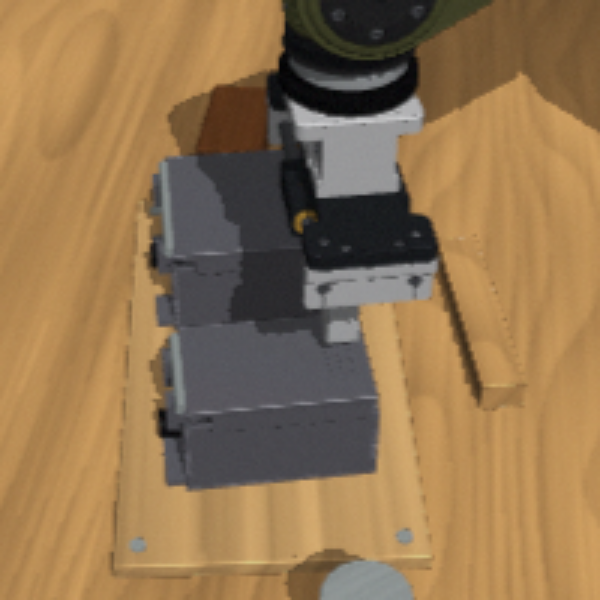

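The fingertips, at about (318,290) in the wrist view, are over the ribs and on the lid's centre line. Next I'll press gradually.

```bash
python3 -m pendant '[[[0,0.004,0],[0,0,0],1],[[0,0.004,0],[0,0,0],1],[[0,0.004,0],[0,0,0],1],[[0,0.002,0],[0,0,0],1],[[0,0.002,0],[0,0,0],1],[[0,0,0],[0,0,0],1]]'
python3 d.py 0.512 0.195 0.076
```

```text
t: 4.0
eef_pos: [0.5119, 0.1959, 0.0792]
tool_rot: [0.089, -0.701, 0.701, -0.089]
contact_force: [-0.8, -0.6, 2.6]
width: 0.0003
t 4.0 tcp [0.5119 0.1959 0.0792] q [0.3  0.43 1.65 0.   1.05 1.62] 
 [[-0.968 -0.     0.25 ]
 [-0.25  -0.    -0.968]
 [ 0.    -1.    -0.   ]] 
tool shift [0.0001 0.0032 0.0009] F [-0.76 -0.56  2.62] w 0.00031590034191978213
```

```bash
python3 -m pendant '[[[0,0.002,0],[0,0,0],1],[[0,0.0015,0],[0,0,0],1],[[0,0,0],[0,0,0],1]]'
python3 d.py 0.512 0.195 0.076
```

```text
t: 4.25
eef_pos: [0.512, 0.1959, 0.0758]
tool_rot: [-0.089, 0.701, -0.701, 0.089]
contact_force: [-0.9, 0.5, 3.5]
width: 0.0003
t 4.25 tcp [0.512  0.1959 0.0758] q [0.3  0.44 1.66 0.   1.05 1.62] 
 [[-0.968  0.     0.25 ]
 [-0.25   0.    -0.968]
 [-0.    -1.    -0.   ]] 
tool shift [ 0.0002 -0.0002  0.0008] F [-0.88  0.51  3.5 ] w 0.0003267754932617621
```

```bash
python3 -m pendant '[[[0,0.001,0],[0,0,0],1],[[0,0,0],[0,0,0],1]]'
```

```text
t: 4.42
eef_pos: [0.5121, 0.1959, 0.0752]
tool_rot: [-0.089, 0.701, -0.701, 0.089]
contact_force: [-1.7, 0.3, 5.5]
width: 0.0007
```

It's past the catch: 7.8 mm and 5.5 N. Withdrawing up and back towards the robot.

```bash
python3 -m pendant '[[[0.004,-0.015,0],[0,0,0],1],[[0.025,-0.03,0],[0,0,0],1],[[0.025,-0.03,0],[0,0,0],1],[[0.025,-0.025,0],[0,0,0],1],[[0.02,-0.02,0],[0,0,0],1],[[0,-0.02,0],[0,0,0],1],[[0,0,0],[0,0,0],1],[[0,0,0],[0,0,0],1],[[0,0,0],[0,0,0],1],[[0,0,0],[0,0,0],1],[[0,0,0],[0,0,0],1],[[0,0,0],[0,0,0],1]]'
python3 -m pendant '[[[0,0,0],[0,0,0],1],[[0,0,0],[0,0,0],1],[[0,0,0],[0,0,0],1],[[0,0,0],[0,0,0],1],[[0,0,0],[0,0,0],1],[[0,0,0],[0,0,0],1],[[0,0,0],[0,0,0],1],[[0,0,0],[0,0,0],1],[[0,0,0],[0,0,0],1],[[0,0,0],[0,0,0],1],[[0,0,0],[0,0,0],1],[[0,0,0],[0,0,0],1]]'
python3 - <<'E'
from h import *
import cv2
cv2.imwrite("pics/side3.png",ctrl.read_camera("side")["frame"])
cv2.imwrite("pics/top3.png",ctrl.read_camera("top")["frame"])
E
```

```text
t: 5.42
eef_pos: [0.416, 0.171, 0.2141]
tool_rot: [0.09, -0.701, 0.702, -0.089]
contact_force: [-0.2, -0.4, 0.3]
width: 0.0004
t: 6.42
eef_pos: [0.4161, 0.1711, 0.2149]
tool_rot: [-0.089, 0.701, -0.701, 0.089]
contact_force: [0.2, 0.1, -0.1]
width: 0.0005
```

View pics/side3.png

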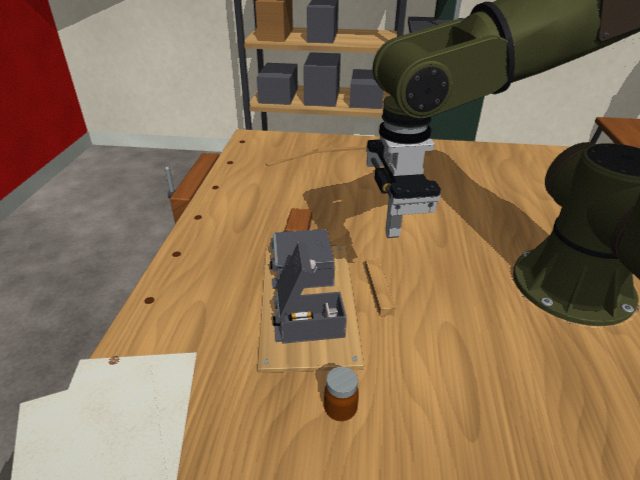

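View pics/top3.png

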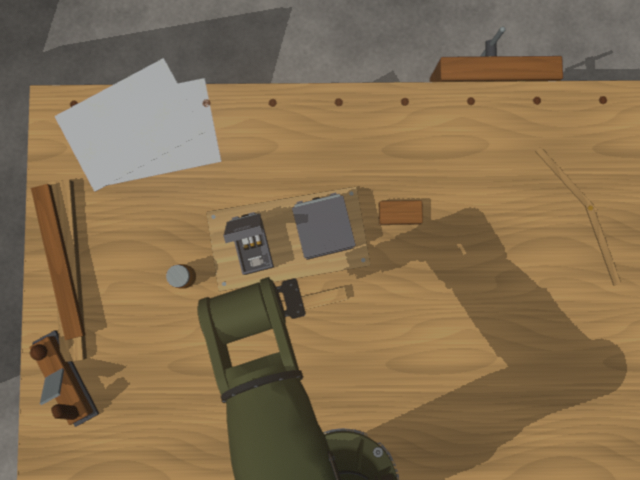

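The narrow box's lid stands up, with its free edge near (295,248) in the side view and the fuses visible at (300,315). The socket lid is shut, and the jar, block and offcut are where they were. I'll wait a second, then check that the lid is at rest and at what angle.

```bash
python3 -m pendant '[[[0,0,0],[0,0,0],1],[[0,0,0],[0,0,0],1],[[0,0,0],[0,0,0],1],[[0,0,0],[0,0,0],1],[[0,0,0],[0,0,0],1],[[0,0,0],[0,0,0],1],[[0,0,0],[0,0,0],1],[[0,0,0],[0,0,0],1],[[0,0,0],[0,0,0],1],[[0,0,0],[0,0,0],1],[[0,0,0],[0,0,0],1],[[0,0,0],[0,0,0],1]]'
python3 - <<'E'
from h import *
import cv2
s=ctrl.read_camera("side");f=s["frame"].copy()
d=cv2.absdiff(f,cv2.imread("pics/side3.png"))[220:380,240:400];print("maxdiff",d.max(),(d>25).sum())
K=s["camera_matrix"];T=np.array(s["world_to_cam"]);a=np.radians(14.4)
X=np.array([np.cos(a),np.sin(a),0]);Y=np.array([-np.sin(a),np.cos(a),0])
h=np.array([.512,.195,.08])+.1*X
z=cv2.resize(f[220:380,240:400],(600,600),interpolation=cv2.INTER_CUBIC)
for th,c in((1.2,(0,255,0)),(1.0,(0,0,255))):
    u=-np.cos(th)*X+np.array([0,0,np.sin(th)])
    n=np.sin(th)*X+np.array([0,0,np.cos(th)])
    for y in(-.039,.039):
        p=(np.array([T@np.r_[h+Y*y+r*u+.003*n,1] for r in(0,.116)])[:,:3])@np.array(K).T
        p=p[:,:2]/p[:,2:];p=((p-[240,220])*3.75).astype(int)
        cv2.line(z,tuple(map(int,p[0])),tuple(map(int,p[1])),c,1)
cv2.imwrite("pics/side4.png",z)
E
```

```text
t: 7.52
eef_pos: [0.4161, 0.1711, 0.2149]
tool_rot: [0.089, -0.701, 0.701, -0.089]
contact_force: [-0.6, 0.4, 0.1]
width: 0.0008
maxdiff 10 0
```

View pics/side4.png

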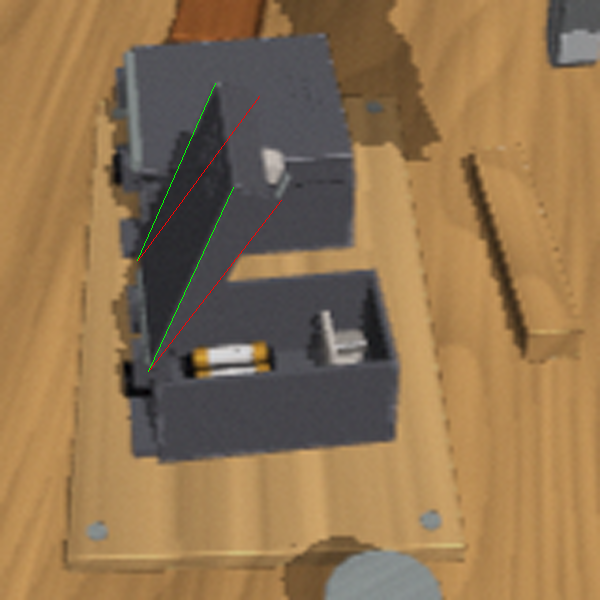

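The lid's upper-face edges lie on the green 1.2 rad lines and not on the red 1.0 rad ones. Nothing moved between the two frames. Handing in.

```bash
python3 -c "
from station import ctrl
ctrl.close_job()"
```

```text
the job is handed in; nothing more can be done
```

The fuse box is open and the job is handed in; no verdict came back. I pressed the middle of the ribs once with the closed fingertips at (0.512, 0.196). The fingertips went down about 7.8 mm, and the force read 5.5 N at the end of the press. I then pulled them up and back, clear of the lid.

**Last checks, at about 7.5 s:**
- **Fuse lid:** it matches the projected 1.2 rad outline in the side camera. Two pictures about 1 s apart show no movement.
- **Socket lid and loose things:** the socket lid looks shut, and the block, jar and offcut are where they were in the first pictures. I judged both by eye and did not measure them.
- **Robot:** it touches nothing, and the force reading is only noise, under 1 N.

No check failed. The three cameras agreed on the press point to within about 4 mm.

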